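# Free the jammed carton from the blue bin

### The job

A white carton is jammed at a slant in the low-sided blue bin, two of its corners caught under the bin's inturned end rims. While it is still inside the bin turn it level so that the corners come free, then lift it out and set it down, without dropping it, standing level in the middle of the green mat. Leave the carton that sits properly in the yellow bin where it is.

Things in the scene. Friction and masses are not known exactly. Their poses are not given: they have to be found in the camera images.
- carton_jammed: White rigid carton, orange band low down, 95 (its x) x 44 (y) x 80 mm high (z), 0.15-0.31 kg. Origin: centre of underside, z to its top. Starts slanted 26 deg about its level y axis, +x end high: low edge on the bin floor, underside leaning on the step; it lies along the bin's x, near its middle. Slanted it spans 120 mm along x. Pinch across the 44 mm; 50 mm free each side.
- bin_blue: Blue bin, fixed. Origin: centre of its underside, z up. Inside 134 (x) x 180 mm (y), walls 4, floor 5 mm thick. End walls (+-x) 104 mm high with inturned rims (underside 100 mm up), leaving a mouth of 110 mm, x -55 to +55. Side walls (+-y) 65 mm, no rims. A solid step 34 mm above the table fills x = +35 mm to the +x end: hold the level carton above it, in mid-mouth.
- carton_seated: A second carton of the same make and size, sitting level on the floor of a yellow bin of the same make as the blue one. Origin: centre of its underside, z up. To be left alone.
- mat: Green mat lying fixed on the table, 180 mm (x) x 140 mm (y), 4 mm thick. Origin: centre of its underside, z up; its top is 4 mm above the table.
Things that resemble listed ones, but are neither listed nor needed, are in the scene too. Leave any pink look-alike of the carton_jammed alone.

How it is judged:
On the way, in this order (a step that is already met when the one before it is completed fails the run):
1. the jammed carton is turned level (within 11 degrees) while its underside is still below the bin's rims (angle between carton_jammed's own z axis and vertical below 0.2 rad and height (world z) of carton_jammed below 0.1 m and horizontal distance between carton_jammed and bin_blue below 0.06 m), for 0.1 s.
2. the carton is lifted out: its underside is above the rims (height (world z) of carton_jammed above 0.108 m), for 0.1 s.
3. the carton is lowered to the mat while still held (underside within 12 mm of the mat's top) (height (world z) of carton_jammed below 0.016 m and horizontal distance between carton_jammed and mat below 0.05 m and contact force between the fingers and carton_jammed above 0.5 N), for 0.05 s.
At the end, for the whole second after the job is handed in: The carton from the blue bin stands upright and level (within 8 degrees) on the green mat, the centre of its underside within 35 mm of the mat's middle, released and at rest, any way round; the carton in the yellow bin is within 15 mm of where it was (horizontal distance between carton_jammed and mat below 0.035 m and height (world z) of carton_jammed below 0.012 m and angle between carton_jammed's own z axis and vertical below 0.15 rad and linear speed of carton_jammed below 0.02 m/s and distance of carton_seated from where it was at the start of the episode below 0.015 m); the robot touches nothing.
It fails at once if the carton in the yellow bin is moved more than 15 mm (distance of carton_seated from where it was at the start of the episode above 0.015 m).
It also fails if it takes over 45 s, if anything falls off the work surface, if the arm or the gripper's body presses on something with over 40 N, if the wrist force passes 120 N, or if a joint passes its speed limit or range.

### The arm

A 6-joint arm with a two-finger parallel gripper is mounted at the origin on the work surface. World frame = base frame: x ahead of the robot, y to its left, z up, the work surface at z = 0. Lengths are in m, angles in rad, forces in N, time in s.
With the tool pointing down it reaches from about 0.4 to 0.825 m from the base axis. Payload 7 kg.
Tool frame: the origin (TCP) lies on the centre line of the jaws, within the pads' length; the fingertips stand tip_reach ahead of it and the grasp point (between the pads) is the TCP (tip_reach is the distance from the TCP to the fingertips, in m); z points along the fingers, y is the line along which they close (so a half turn about z gives the same grasp; the last joint's range is limited). The gripper opens to 88 mm and grips with 3 to 60 N. Pads are 19 mm wide; open, the fingers measure 130 mm over their backs; the gripper's body (78 mm by 193 mm) begins 47 mm behind the grasp point.
Start: joints at [-0.896, 0.359, 0.012, 0, -1.224, -0.288], TCP at [0.255, -0.625, 0.218] pointing down, gripper open.
Joint ranges: [-3.07, 3.07], [-1.43, 2.12], [-1.02, 1.25], [-3.03, 1.67], [-3.05, -0], [-3.03, 3.03]. Speed limits (rad/s): [2.39, 2.39, 3.01, 3.14, 3.14, 3.14].

### API

Orientations are given as [roll, pitch, yaw] about the fixed x, y, z axes, in that order (R = Rz(yaw) Ry(pitch) Rx(roll)).
In Python, from station import get_state, grab_frame, calibration, job_done, find_in, mark_of, tip_reach gives the robot as it stands.
- The arm moves only by the shell command python3 -m handwheel 'ROWS' [OPENING] [FORCE]. ROWS is JSON, a list of rows, each an object with "delta_pos": the shift along the world's x, y, z in units of 30 mm (1.0 is 30 mm), a list of three; "dr": the turn, a rotation vector about the world's x, y, z in degrees, a list of three. In form: [{"delta_pos": [tx, ty, tz], "dr": [rx, ry, rz]}, ...]. A call has 1 to 10 rows; each row shifts and turns the commanded pose from where the row before left it; what a row does not reach is not made up. A row lasts 1/10 s, in which the tool goes at most 50 mm and 8.59 degrees, less where a joint would pass 70% of its speed; a pose out of reach is approached as far as the arm can. A call is refused whole if a number of a shift passes 1 or a number of a turn 8.59, either way. A call with a gripper value outside its range is refused whole. OPENING is the closure, from -1 (fully open) to 1 (shut), set as the call begins (- or left out, the last holds). The fingers move at their own pace and stop on an object; FORCE is the grip in N (left out, the last holds). Time passes only in rows, so rows that do not move let the fingers close. It gives the time, the measured TCP pose, the force, the opening and the grip force at its end, in the units of the state.
- get_state(): the state, without advancing time (a new reading comes with each control period).
- grab_frame(name): name is "scene" or "top" or "wrist"; returns the picture (480x640x3 uint8, red, green, blue); there is no depth.
- calibration(name): a dict with "fx", "fy", "cx", "cy" (pixels), "extrinsics" (4x4, takes a point from world to camera coordinates). Camera axes: x right, y down, z forward; pixel columns grow to the right and rows downward; lengths in m; the calibration is good to about 2 mm. A picture is of the moment at which its call begins: read the wrist's pose just before it. calibration takes no time and is no camera call; for the wrist camera it gives the pose at the moment of the call.
- job_done(): hands the job in; it is judged then, once.
Trained networks look in the newest picture that a camera, given by its name, has taken for a name from the list of things; names that differ only in an ending like _2 or _b are one class to them, and where a whole thing is asked for, a point or a joint stands for the part that bears it (a point fixed in the world has none). Each returns a list of dicts, best first, with "conf" (0 to 1); they miss things now and then, are a little off and sometimes report something else, mostly with a low value. They report only what shows in the picture. A call takes as long as a camera call. They do not tell look-alikes from the thing itself.
- find_in(camera, query): "location" ([column, row] in pixels, amid what is visible of it).
- mark_of(camera, query): "location" ([column, row] in pixels: a listed point, or the origin of a listed thing).
The state is a dict: "t": time; "q": joint angles; "qd": joint speeds; "joint_efforts": joint torques, N m; "eef_pos": TCP position; "ee_rot": TCP orientation; "force": force on the tool from outside, world axes, zero at the start; "moment": the same for the moment, N m; "width": finger opening in m; "gripper_force": force on a finger pad.
Only numpy, scipy, OpenCV 4.12 (cv2) and the standard library are available. Lean on these libraries where they do the work, as an engineer would, in place of code of your own. Each camera call takes 0.05 s, during which the arm holds its last target. There are 200 camera calls.

## Working session

There is one attempt and no reset: what is moved stays moved. The work goes in short steps, Python scripts to look and compute and a shell command to move; the robot and the scene stay as the last step left them, time stands still between calls to the robot, and variables do not carry over. Pictures are saved under pics/ and viewed, at most 10 in all, crops included, and the job is handed in when it is done.

```bash
mkdir -p pics
cat > h.py <<'E'
import numpy as np,cv2
from station import *
def ray(cam,px):
    c=calibration(cam);E=np.array(c['extrinsics']);R,t=E[:3,:3],E[:3,3]
    d=np.array([(px[0]-c['cx'])/c['fx'],(px[1]-c['cy'])/c['fy'],1])
    return -R.T@t,R.T@d
def onz(cam,px,z):
    o,d=ray(cam,px);return (o+d*(z-o[2])/d[2]).round(4)
def proj(cam,p):
    c=calibration(cam);E=np.array(c['extrinsics']);q=E[:3,:3]@np.array(p)+E[:3,3]
    return np.array([c['fx']*q[0]/q[2]+c['cx'],c['fy']*q[1]/q[2]+c['cy']])
def save(im,n): cv2.imwrite('pics/'+n,im[:,:,::-1])
E
python3 - <<'E'
from h import *
print(get_state(),tip_reach)
for cam in('top','scene'):
    im=grab_frame(cam);save(im,cam+'0.png')
    for n in('carton_jammed','bin_blue','carton_seated','mat'):
        for f in(find_in,mark_of):
            print(cam,n,f.__name__,[(np.round(r['location'],1).tolist(),round(r['conf'],2),onz(cam,r['location'],0.0)[:2].tolist()) for r in f(cam,n)[:4]])
E
```

```text
{'t': 0.0, 'q': array([-8.95916348e-01,  3.59340710e-01,  1.10696078e-02, -3.86222442e-04,
       -1.22408515e+00, -2.88104127e-01]), 'qd': array([ 1.05986618e-03,  1.30200237e-03, -5.78886705e-05,  6.16462687e-04,
        2.37973215e-05, -2.33384511e-04]), 'joint_efforts': array([ 6.00043259e-04, -5.82719064e+01,  2.93059140e+01,  6.99768886e+00,
        6.81325051e-03, -1.37835950e-04]), 'eef_pos': array([ 0.25441356, -0.62467791,  0.21695073]), 'ee_rot': array([ 3.13999384e+00, -9.51648299e-05, -2.75494825e+00]), 'force': array([-0.76706985, -0.73617756, -0.33837579]), 'moment': array([0.01734261, 0.03513   , 0.01999513]), 'gripper_force': 0.0, 'width': 0.087635440630535} 0.019
top carton_jammed call [([505.2, 348.4], 0.72, [0.3133, -0.2907]), ([477.1, 209.2], 0.59, [0.5519, -0.272])]
top carton_jammed call [([500.2, 321.8], 0.89, [0.3565, -0.288]), ([462.5, 205.6], 0.68, [0.5595, -0.2472])]
top bin_blue call [([452.1, 215.2], 0.83, [0.5428, -0.2271])]
top bin_blue call [([462.0, 225.5], 0.58, [0.5236, -0.2424])]
top carton_seated call [([170.5, 208.1], 0.76, [0.5759, 0.267])]
top carton_seated call [([182.6, 226.9], 0.92, [0.5408, 0.2448])]
top mat call [([324.1, 203.8], 0.8, [0.5728, -0.0039])]
top mat call [([323.1, 203.8], 0.89, [0.5728, -0.0022])]
scene carton_jammed call [([160.6, 220.5], 0.83, [0.2952, -0.2823]), ([321.3, 288.0], 0.66, [0.578, -0.0068]), ([184.0, 278.4], 0.61, [0.4668, -0.2585])]
scene carton_jammed call [([194.3, 302.4], 0.87, [0.5292, -0.2488])]
scene bin_blue call [([193.8, 292.1], 0.68, [0.5055, -0.2456])]
scene bin_blue call [([198.4, 300.4], 0.81, [0.5273, -0.2406])]
scene carton_seated call [([430.6, 226.4], 0.83, [0.5053, 0.2738])]
scene carton_seated call [([426.7, 241.7], 0.94, [0.541, 0.2453])]
scene mat call [([319.3, 285.7], 0.89, [0.5717, -0.0087])]
scene mat call [([320.4, 282.1], 0.56, [0.5643, -0.0037])]
```

View pics/top0.png

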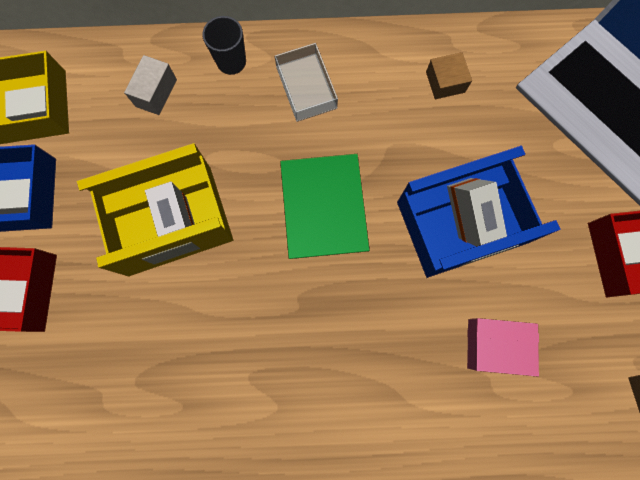

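View pics/scene0.png

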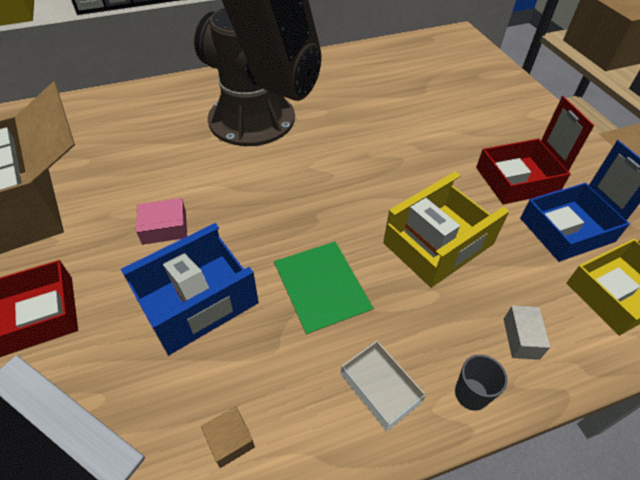

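Candidates for the jammed carton in the top view: white carton slanted in the blue bin (480,212), white one in the yellow bin (168,208), pink box (505,348), and whites in the side bins (12,195) and (630,248). I choose (480,212) and check it in a close crop.

Run:
```python
import cv2
im=cv2.imread('pics/top0.png')[135:285,385:570]
cv2.imwrite('pics/c1.png',cv2.resize(im,None,fx=4,fy=4,interpolation=cv2.INTER_CUBIC))
```

```text
(no output)
```

View pics/c1.png

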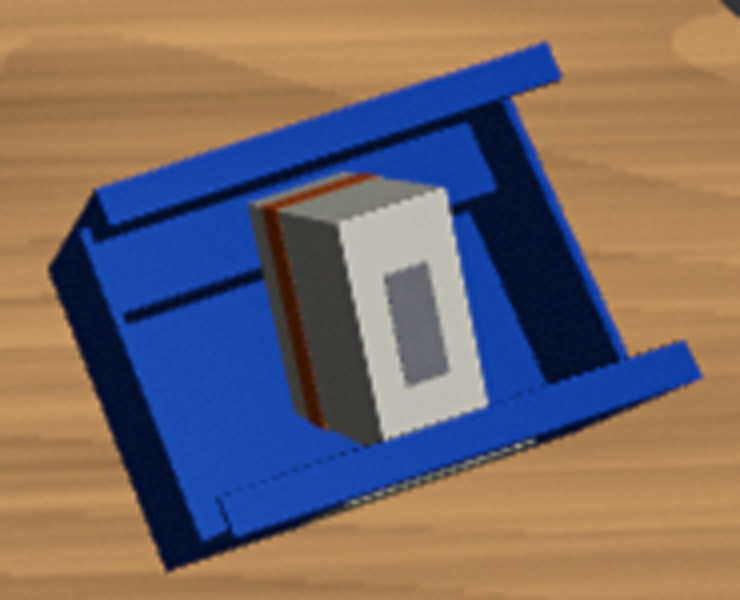

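The crop confirms it: the white carton with the orange band, its high end toward the step at the far side (crop about (350,190)), caught under both rims. Now fitting the bin and carton poses.

```bash
cat > fit.py <<'E'
from h import *
from scipy.optimize import least_squares
from scipy.spatial.transform import Rotation as Ro
def P(a): return np.array(a)/4+[385-.375,135-.375]
B=P([(97,188),(547,42),(235,537),(702,376)])
bl=np.array([[.071,.094,.104],[.071,-.094,.104],[-.071,.094,.104],[-.071,-.094,.104]])
def bp(p): R=Ro.from_euler('z',p[2]);return R.apply(bl)+[p[0],p[1],0]
s=least_squares(lambda p:np.concatenate([proj('top',w)-m for w,m in zip(bp(p),B)]),[.55,-.24,.3])
print('bin',s.x,s.fun.round(1))
# carton: x,y,yaw,tilt
C=P([(340,222),(447,187),(487,405),(382,443),(250,205)])
cl=np.array([[.0475,.022,.08],[.0475,-.022,.08],[-.0475,-.022,.08],[-.0475,.022,.08],[.0475,.022,0]])
def cp(p,l=cl):
    R=Ro.from_euler('z',p[2])*Ro.from_euler('y',-p[3]);return R.apply(l)+[p[0],p[1],.005+.0475*np.sin(p[3])]
k=least_squares(lambda p:np.concatenate([proj('top',w)-m for w,m in zip(cp(p),C)]),[.55,-.24,.3,.45])
print('carton',k.x,k.fun.round(1))
b=s.x;yb=b[2];Rb=Ro.from_euler('z',yb)
print('carton in bin',Rb.inv().apply([k.x[0]-b[0],k.x[1]-b[1],0]),'yaw',np.degrees([yb,k.x[2]]),'tilt',np.degrees(k.x[3]))
print('grasp pt 60 up',cp(k.x,np.array([[0,0,.06]])))
print('mat',onz('top',mark_of('top','mat')[0]['location'],.004) if 0 else '')
E
python3 fit.py
```

```text
bin [ 0.52947867 -0.24187084  0.28502566] [-0.4 -0.   0.  -0.3  0.  -0.1  0.4  0.3]
carton [ 0.55033194 -0.24019061  0.28885874  0.45786976] [-0.7 -1.3 -0.3 -1.6  1.   2.6  1.1  2.1 -1.2 -2.1]
carton in bin [ 0.02048438 -0.00425113  0.        ] yaw [16.33076744 16.55038643] tilt 26.234004875738417
grasp pt 60 up [[ 0.52490847 -0.24774571  0.07981659]]
mat
```

```bash
python3 -m handwheel '[{"delta_pos":[0.63,0.95,0],"dr":[0,0,-2.9]},{"delta_pos":[0.63,0.95,0],"dr":[0,0,-2.9]},{"delta_pos":[0.63,0.95,0],"dr":[0,0,0]},{"delta_pos":[0.63,0.95,0],"dr":[0,0,0]},{"delta_pos":[0.63,0.95,0],"dr":[0,0,0]},{"delta_pos":[0.63,0.95,0],"dr":[0,0,0]},{"delta_pos":[0.63,0.95,0],"dr":[0,0,0]},{"delta_pos":[0.63,0.95,0],"dr":[0,0,0]},{"delta_pos":[0.63,0.95,0],"dr":[0,0,0]},{"delta_pos":[0.63,0.95,0],"dr":[0,0,0]}]' -1
python3 -m handwheel '[{"delta_pos":[0.63,0.95,0],"dr":[0.9,-3.1,0]},{"delta_pos":[0.63,0.95,0],"dr":[0.9,-3.1,0]},{"delta_pos":[0.63,0.95,0],"dr":[0.9,-3.1,0]},{"delta_pos":[0,0,-0.3],"dr":[0.9,-3.1,0]},{"delta_pos":[0,0,0],"dr":[0,0,0]},{"delta_pos":[0,0,0],"dr":[0,0,0]}]'
python3 - <<'E'
from h import *
s=get_state();print(s['eef_pos'],s['ee_rot'],s['force'])
from scipy.spatial.transform import Rotation as Ro
print(Ro.from_euler('xyz',s['ee_rot']).as_matrix())
im=grab_frame('wrist');save(im,'w1.png')
E
```

```text
t: 1.9
eef_pos: [0.4443, -0.3389, 0.2181]
ee_rot: [-3.141, 0.0, -2.856]
force: [0.2, 0.0, -0.2]
width: 0.0878
gripper_force: 0.0
t: 2.5
eef_pos: [0.5, -0.255, 0.2093]
ee_rot: [-3.14, 0.224, -2.856]
force: [-0.2, -0.3, 0.4]
width: 0.0877
gripper_force: 0.0
[ 0.50003678 -0.25497079  0.20931369] [-3.14047739  0.224464   -2.85614618] [-0.18569997 -0.31349585  0.36041213]
[[-0.93546468 -0.28134752  0.21389112]
 [-0.2745219   0.95960533  0.06160629]
 [-0.22258384 -0.00108729 -0.97491295]]
```

View pics/w1.png

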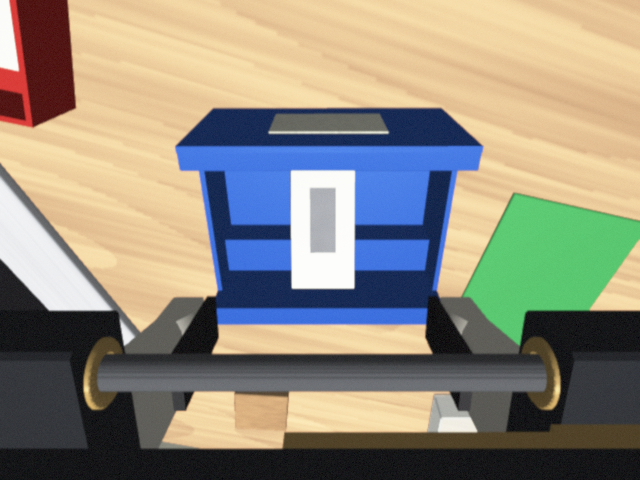

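The wrist picture shows the carton's white top (columns 291–355, lower edge at row 289) squared with the jaws and about centred between them. Quick check of position with this closer view.

Run:
```python
from h import *
a=onz('wrist',(291,289),.1177);b=onz('wrist',(355,289),.1177);m=(a+b)/2
x=np.array([np.cos(.287),np.sin(.287),0]);y=np.array([-x[1],x[0],0])
# top +x edge lies (from origin, bin-frame x): .0475cos26-.08sin26
o=m-x*(.0475*np.cos(.4538)-.08*np.sin(.4538))
g=o-x*.06*np.sin(.4538);g[2]=.0798
print(a,b,np.linalg.norm(a-b),'grasp',g)
s=get_state()['eef_pos'];d=g-s
t=np.array([.2139,.0616,-.9749]);print('delta units',d/.03,'len',np.linalg.norm(d))
```

```text
[ 0.5633 -0.2594  0.1177] [ 0.5507 -0.2164  0.1177] 0.04480803499373748 grasp [ 0.52446287 -0.24750329  0.0798    ]
delta units [ 0.8036266   0.25538668 -4.31934072] len 0.13202639153640097
```

```bash
python3 -m handwheel '[{"delta_pos":[0.1,0.03,-0.54],"dr":[0,0,0]},{"delta_pos":[0.1,0.03,-0.54],"dr":[0,0,0]},{"delta_pos":[0.1,0.03,-0.54],"dr":[0,0,0]},{"delta_pos":[0.1,0.03,-0.54],"dr":[0,0,0]},{"delta_pos":[0.1,0.03,-0.54],"dr":[0,0,0]},{"delta_pos":[0.1,0.03,-0.54],"dr":[0,0,0]},{"delta_pos":[0.1,0.03,-0.54],"dr":[0,0,0]},{"delta_pos":[0.1,0.03,-0.54],"dr":[0,0,0]},{"delta_pos":[0,0,0],"dr":[0,0,0]},{"delta_pos":[0,0,0],"dr":[0,0,0]}]' -1
python3 -m handwheel '[{"delta_pos":[0,0,0],"dr":[0,0,0]},{"delta_pos":[0,0,0],"dr":[0,0,0]},{"delta_pos":[0,0,0],"dr":[0,0,0]},{"delta_pos":[0,0,0],"dr":[0,0,0]},{"delta_pos":[0,0,0],"dr":[0,0,0]},{"delta_pos":[0,0,0],"dr":[0,0,0]},{"delta_pos":[0,0,0],"dr":[0,0,0]},{"delta_pos":[0,0,0],"dr":[0,0,0]}]' 1 45
```

```text
t: 3.55
eef_pos: [0.5245, -0.2478, 0.0793]
ee_rot: [-3.141, 0.224, -2.856]
force: [-0.5, -0.2, -0.4]
width: 0.0875
gripper_force: 0.0
t: 4.35
eef_pos: [0.5243, -0.2474, 0.0794]
ee_rot: [-3.141, 0.225, -2.856]
force: [-0.5, 0.5, 2.1]
width: 0.0437
gripper_force: 45.0
```

```bash
python3 -m handwheel '[{"delta_pos":[0.05,0.015,0.13],"dr":[-1.05,3.58,0]},{"delta_pos":[0.05,0.015,0.13],"dr":[-1.05,3.58,0]},{"delta_pos":[0.05,0.015,0.13],"dr":[-1.05,3.58,0]},{"delta_pos":[0.05,0.015,0.13],"dr":[-1.05,3.58,0]},{"delta_pos":[0,0,0],"dr":[0,0,0]}]'
python3 -m handwheel '[{"delta_pos":[0.05,0.015,0.13],"dr":[-1.05,3.58,0]},{"delta_pos":[0.05,0.015,0.13],"dr":[-1.05,3.58,0]},{"delta_pos":[0.05,0.015,0.13],"dr":[-1.05,3.58,0]},{"delta_pos":[0,0,0],"dr":[0,0,0]},{"delta_pos":[0,0,0],"dr":[0,0,0]},{"delta_pos":[0,0,0],"dr":[0,0,0]}]'
python3 - <<'E'
from h import *
im=grab_frame('scene');save(cv2.resize(im[210:370,100:280],None,fx=3,fy=3),'s1.png')
E
```

```text
t: 4.85
eef_pos: [0.5318, -0.2452, 0.0945]
ee_rot: [-3.141, -0.037, -2.854]
force: [0.5, 0.8, -3.1]
width: 0.0437
gripper_force: 45.0
t: 5.45
eef_pos: [0.534, -0.2443, 0.1062]
ee_rot: [3.141, -0.229, -2.856]
force: [-0.2, 0.2, -2.7]
width: 0.0436
gripper_force: 45.0
```

View pics/s1.png

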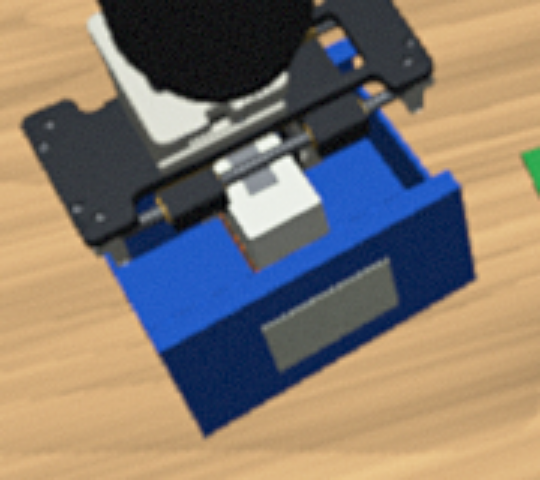

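The carton is level in the bin, its weight (about 2.7 N) carried. Lifting straight out.

```bash
python3 -m handwheel '[{"delta_pos":[-0.1,-0.03,0],"dr":[0,0,0]},{"delta_pos":[0,0,0.3],"dr":[0,0,0]},{"delta_pos":[0,0,0.5],"dr":[0,0,0]},{"delta_pos":[0,0,0.6],"dr":[0,0,0]},{"delta_pos":[0,0,0.7],"dr":[0,0,0]},{"delta_pos":[0,0,0.7],"dr":[0,0,0]},{"delta_pos":[0,0,0.7],"dr":[0,0,0]},{"delta_pos":[0,0,0.5],"dr":[0,0,0]},{"delta_pos":[0,0,0.3],"dr":[0,0,0]},{"delta_pos":[0,0,0],"dr":[0,0,0]}]'
python3 - <<'E'
from h import *
im=grab_frame('top');save(cv2.resize(im[130:290,380:580],None,fx=3,fy=3),'t2.png')
im=grab_frame('scene');save(im,'s2.png')
print([(cam,f('%s'%cam,'mat')[0]['location'],onz(cam,f(cam,'mat')[0]['location'],.004)) for cam in('top','scene') for f in(mark_of,)])
E
```

```text
t: 6.5
eef_pos: [0.5322, -0.2454, 0.2373]
ee_rot: [-3.14, -0.228, -2.856]
force: [0.6, -0.0, -2.0]
width: 0.0436
gripper_force: 45.0
[('top', [322.6, 204.1], array([ 0.5711, -0.0012,  0.004 ])), ('scene', [320.9, 284.9], array([ 0.5734, -0.006 ,  0.004 ]))]
```

View pics/s2.png

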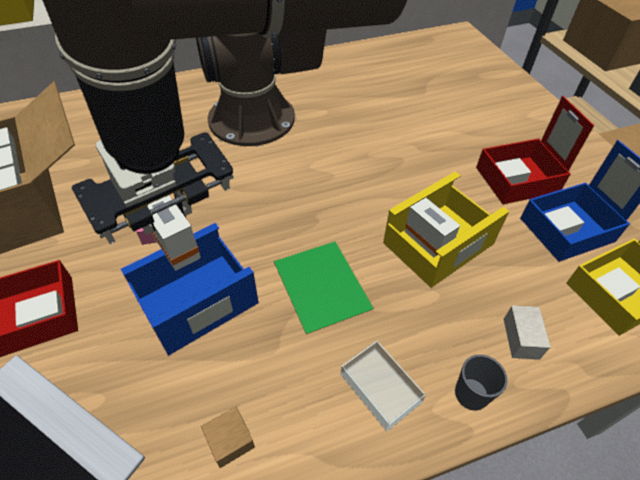

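```bash
python3 -m handwheel '[{"delta_pos":[0.13,0.4,0],"dr":[0,0,0]},{"delta_pos":[0.16,0.98,0],"dr":[0,0,0]},{"delta_pos":[0.16,0.98,0],"dr":[0,0,0]},{"delta_pos":[0.16,0.98,0],"dr":[0,0,0]},{"delta_pos":[0.16,0.98,0],"dr":[0,0,0]},{"delta_pos":[0.16,0.98,0],"dr":[0,0,0]},{"delta_pos":[0.16,0.98,0],"dr":[0,0,0]},{"delta_pos":[0.1,0.9,-0.5],"dr":[0,0,0]},{"delta_pos":[0.1,0.6,-0.9],"dr":[0,0,0]},{"delta_pos":[0,0.3,-0.9],"dr":[0,0,0]}]'
python3 -m handwheel '[{"delta_pos":[0,0,-0.9],"dr":[0,0,0]},{"delta_pos":[0,0,-0.8],"dr":[0,0,0]},{"delta_pos":[0,0,0],"dr":[0,0,0]},{"delta_pos":[0,0,0],"dr":[0,0,0]}]'
python3 - <<'E'
from h import *
im=grab_frame('scene');save(cv2.resize(im[180:340,230:420],None,fx=4,fy=3.7),'s3.png')
E
```

```text
t: 7.8
eef_pos: [0.571, -0.0003, 0.1657]
ee_rot: [-3.141, -0.229, -2.854]
force: [-0.2, -0.2, -2.9]
width: 0.0433
gripper_force: 45.0
t: 8.2
eef_pos: [0.5706, -0.0026, 0.1158]
ee_rot: [-3.141, -0.231, -2.856]
force: [0.4, -0.4, -0.5]
width: 0.0436
gripper_force: 45.0
```

View pics/s3.png

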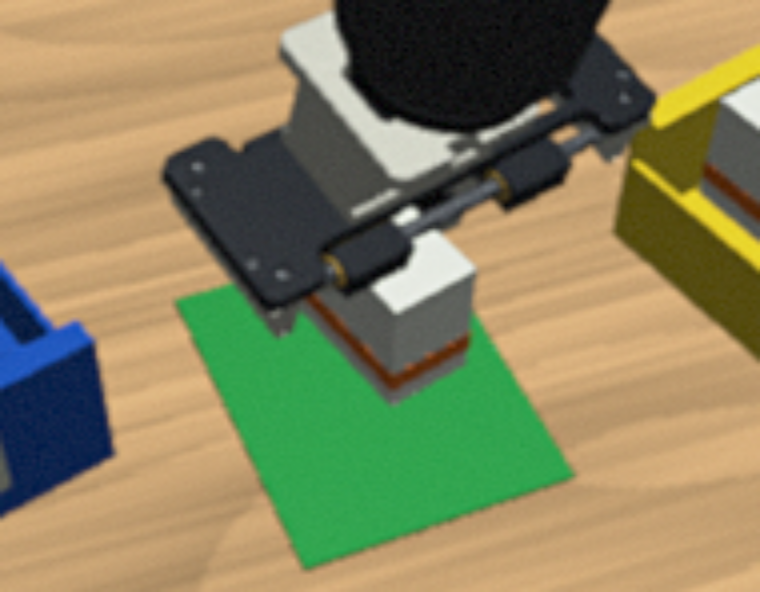

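Level over the mat (bottom corner at crop (395,400)). Lowering, slowing near the mat.

```bash
python3 -m handwheel '[{"delta_pos":[0,0,-0.4],"dr":[0,0,0]},{"delta_pos":[0,0,-0.5],"dr":[0,0,0]},{"delta_pos":[0,0,-0.4],"dr":[0,0,0]},{"delta_pos":[0,0,-0.2],"dr":[0,0,0]},{"delta_pos":[0,0,0],"dr":[0,0,0]},{"delta_pos":[0,0,0],"dr":[0,0,0]}]'
python3 -m handwheel '[{"delta_pos":[0,0,-0.05],"dr":[0,0,0]},{"delta_pos":[0,0,-0.05],"dr":[0,0,0]},{"delta_pos":[0,0,0],"dr":[0,0,0]}]'
```

```text
t: 8.85
eef_pos: [0.5706, -0.0029, 0.0705]
ee_rot: [-3.141, -0.231, -2.856]
force: [1.2, 0.6, -2.0]
width: 0.0435
gripper_force: 45.0
t: 9.15
eef_pos: [0.5705, -0.0027, 0.0676]
ee_rot: [-3.141, -0.23, -2.856]
force: [-0.2, -0.0, -1.9]
width: 0.0439
gripper_force: 45.0
```

```bash
python3 -m handwheel '[{"delta_pos":[0,0,-0.05],"dr":[0,0,0]},{"delta_pos":[0,0,-0.05],"dr":[0,0,0]},{"delta_pos":[0,0,0],"dr":[0,0,0]}]'
python3 -m handwheel '[{"delta_pos":[0,0,-0.04],"dr":[0,0,0]},{"delta_pos":[0,0,0],"dr":[0,0,0]}]'
```

```text
t: 9.45
eef_pos: [0.5703, -0.0028, 0.0643]
ee_rot: [-3.141, -0.231, -2.856]
force: [-0.1, 0.3, -1.2]
width: 0.0436
gripper_force: 45.0
t: 9.65
eef_pos: [0.5704, -0.0028, 0.0632]
ee_rot: [-3.141, -0.231, -2.856]
force: [-1.0, -0.2, -2.5]
width: 0.0435
gripper_force: 45.0
```

```bash
python3 -m handwheel '[{"delta_pos":[0,0,-0.05],"dr":[0,0,0]},{"delta_pos":[0,0,0],"dr":[0,0,0]}]'
python3 -m handwheel '[{"delta_pos":[0,0,-0.04],"dr":[0,0,0]},{"delta_pos":[0,0,0],"dr":[0,0,0]}]'
```

```text
t: 9.85
eef_pos: [0.5703, -0.0029, 0.0629]
ee_rot: [-3.141, -0.231, -2.856]
force: [-2.2, 0.2, 6.0]
width: 0.0435
gripper_force: 45.0
t: 10.05
eef_pos: [0.5703, -0.0029, 0.0628]
ee_rot: [-3.141, -0.231, -2.855]
force: [-5.8, 2.4, 13.9]
width: 0.0437
gripper_force: 45.0
```

```bash
python3 -m handwheel '[{"delta_pos":[0,0,0.05],"dr":[0,0,0]},{"delta_pos":[0,0,0],"dr":[0,0,0]},{"delta_pos":[0,0,0],"dr":[0,0,0]}]' - 6
python3 -m handwheel '[{"delta_pos":[0,0,0],"dr":[0,0,0]},{"delta_pos":[0,0,0],"dr":[0,0,0]},{"delta_pos":[0,0,0],"dr":[0,0,0]},{"delta_pos":[0,0,0],"dr":[0,0,0]},{"delta_pos":[0,0,0],"dr":[0,0,0]},{"delta_pos":[0,0,0],"dr":[0,0,0]}]' -0.6
python3 - <<'E'
from h import *
im=grab_frame('scene');save(cv2.resize(im[180:340,230:420],None,fx=4,fy=3.7),'s4.png')
E
```

```text
t: 10.35
eef_pos: [0.5708, -0.0026, 0.0628]
ee_rot: [-3.141, -0.23, -2.856]
force: [-0.8, 2.3, 5.5]
width: 0.044
gripper_force: 6.0
t: 10.95
eef_pos: [0.5705, -0.0028, 0.0621]
ee_rot: [-3.141, -0.23, -2.856]
force: [-0.8, 0.9, -0.1]
width: 0.0697
gripper_force: 0.0
```

View pics/s4.png

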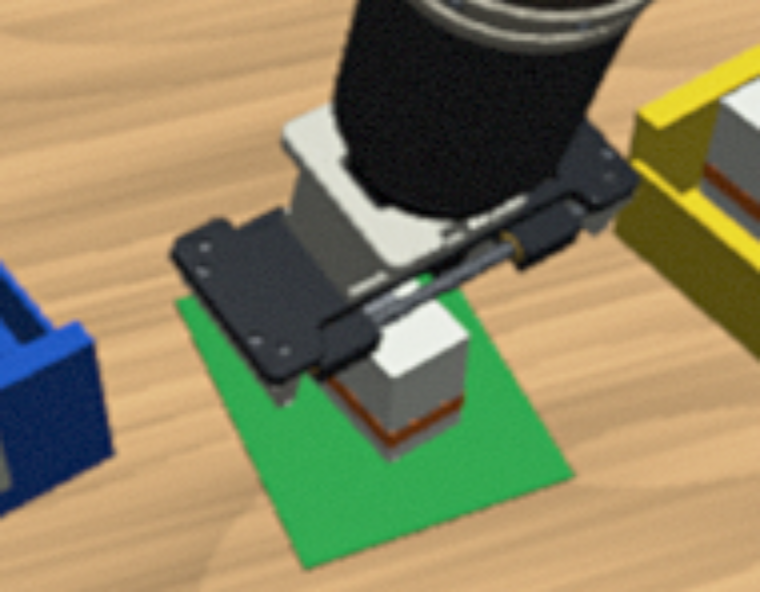

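Released and standing on the mat (bottom corner at crop (390,460)), fingers clear on both sides. Backing out along the tool axis.

```bash
python3 -m handwheel '[{"delta_pos":[0.09,0.03,0.4],"dr":[0,0,0]},{"delta_pos":[0.13,0.04,0.6],"dr":[0,0,0]},{"delta_pos":[0.17,0.05,0.8],"dr":[0,0,0]},{"delta_pos":[0.17,0.05,0.8],"dr":[0,0,0]},{"delta_pos":[0.17,0.05,0.8],"dr":[0,0,0]},{"delta_pos":[0.17,0.05,0.8],"dr":[0,0,0]},{"delta_pos":[0,0,0],"dr":[0,0,0]},{"delta_pos":[0,0,0],"dr":[0,0,0]},{"delta_pos":[0,0,0],"dr":[0,0,0]}]'
python3 - <<'E'
from h import *
for cam in('top','scene'):
    im=grab_frame(cam)
    print(cam,[(r['location'],round(r['conf'],2),onz(cam,r['location'],.004)) for r in mark_of(cam,'carton_jammed')])
    if cam=='scene': save(cv2.resize(im[180:340,230:420],None,fx=4,fy=3.7),'s5.png')
E
```

```text
t: 11.9
eef_pos: [0.597, 0.0053, 0.1878]
ee_rot: [-3.141, -0.231, -2.856]
force: [-0.1, 0.4, 0.0]
width: 0.0702
gripper_force: 0.0
top [([326.3, 205.6], 0.89, array([ 0.5681, -0.0075,  0.004 ])), ([501.0, 322.9], 0.8, array([ 0.3546, -0.2874,  0.004 ]))]
scene [([163.5, 234.0], 0.91, array([ 0.3402, -0.281 ,  0.004 ])), ([318.3, 286.5], 0.67, array([ 0.5753, -0.0121,  0.004 ]))]
```

View pics/s5.png

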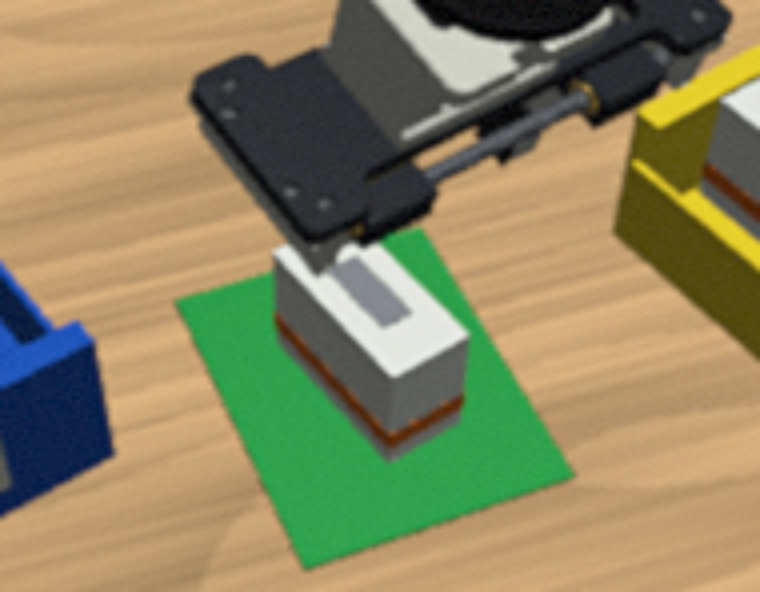

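The carton stands level in mid-mat (crop about (370,370)), and the gripper is well clear of it.

```bash
python3 -c "from station import *;print(job_done())"
```

```text
the job is handed in; nothing more can be done
None
```

I turned the jammed carton level in the blue bin, lifted it out and set it down level near the middle of the green mat (within about 1 cm), then released it and handed the job in at about 12 s; I never touched the yellow-bin carton, and no verdict came back.

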